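Check-weigh a sample jar on the beam balance

ROBOT

A 6-joint arm with a two-finger parallel gripper is mounted at the origin on a cart in front of the work surface, level with it; the furniture and walls round the work are solid. World frame = base frame: x ahead of the robot, y to its left, z up, the work surface at z = 0. Lengths are in mm, angles in rad, forces in N, time in s.
With the tool pointing down it reaches from about 300 to 775 mm from the base axis. Payload 14.6 kg.
Tool frame: the origin (TCP) lies on the mounting face of the last link; the fingertips stand 199 mm ahead of it and the grasp point (between the pads) lies 180 mm ahead of it; z points along the fingers, y is the line along which they close (so a half turn about z gives the same grasp; the last joint's range is limited). The gripper opens to 94 mm and grips with 3 to 60 N. Pads are 16 mm wide; open, the fingers measure 119 mm over their backs; the gripper's body (75 mm by 177 mm) begins 78 mm behind the grasp point.
Start: joints at [1.118, 0.3, 1.521, -0, 1.321, -0.067], TCP at [206.962, 509.566, 404.646] pointing down, gripper open.
Joint ranges: [-3.03, 3.03], [-0.79, 2.21], [0.23, 2.52], [-1.04, 4.18], [0, 3.07], [-2.55, 2.55]. Speed limits (rad/s): [2.22, 2.22, 2.57, 3.14, 3.14, 3.14].

INTERFACE

Orientations are given as [roll, pitch, yaw] about the fixed x, y, z axes, in that order (R = Rz(yaw) Ry(pitch) Rx(roll)).
In Python, from cell import manip gives the robot as it stands. The module is installed in compiled form; this text tells all that it offers.
- The arm moves only by the shell command python3 -m creep 'ROWS' [FORCE]. ROWS is a JSON object of lists of equal length, an entry for each row: "slide": the shift along the world's x, y, z in cm, a list of three; "turn": the turn about the world's z in rad; "claw": the opening, from 0 (shut) to 1 (fully open). A call has 1 to 8 rows; each row shifts and turns the commanded pose from where the row before left it; what a row does not reach is not made up. A row lasts 1/8 s, in which the tool goes at most 62.5 mm and 10.7 degrees, less where a joint would pass 70% of its speed; a pose out of reach is approached as far as the arm can. A call with a gripper value outside its range is refused whole. The fingers move at their own pace and stop on an object; FORCE is the grip in N (left out, the last holds). Time passes only in rows, so rows that do not move let the fingers close. It gives the time, the measured TCP pose, the force, the opening and the grip force at its end, in the units of the state.
- manip.read_state(): the state, without advancing time (a new reading comes with each control period).
- manip.camera(name): name is "scene" or "top"; returns (picture, depth): 384x512x3 uint8, red, green, blue; 384x512 float32, mm along the optical axis (not along the pixel's ray), 0 where there is no reading.
- manip.calibration(name): a dict with "intrinsics" (3x3 intrinsics, pixels), "k1" (the pictures are not rectified: a ray, as slopes to the right and down, at radius r is drawn at 1 + k1 r^2 times it, then the intrinsics apply), "pose" (4x4, takes a point from camera to world coordinates). Camera axes: x right, y up, looking along -z (the intrinsics and any distortion apply to the point x, -y, -z); pixel columns grow to the right and rows downward; lengths in mm; the calibration is good to about 2 mm. A picture is of the moment at which its call begins. calibration takes no time and is no camera call.
- manip.sign_off(): hands the job in; it is judged then, once.
Trained networks look in the newest picture that a camera, given by its name, has taken for a name from the list of things; names that differ only in an ending like _2 or _b are one class to them, and where a whole thing is asked for, a point or a joint stands for the part that bears it (a point fixed in the world has none). Each returns a list of dicts, best first, with "score" (0 to 1); they miss things now and then, are a little off and sometimes report something else, mostly with a low value. They report only what shows in the picture. A call takes as long as a camera call.
- manip.cut_out(query, camera): "mask" (384x512 bool, what is visible of it) and "position" ([column, row] in pixels, amid what is visible of it).
The state is a dict: "clock": time; "joints": joint angles; "qd": joint speeds; "effort": joint torques, N m; "eef_pos": TCP position; "eef_rot": TCP orientation; "wrist_force": force on the tool from outside, world axes, zero at the start; "moment": the same for the moment, N m; "finger_gap": finger opening in mm; "finger_force": force on a finger pad.
Only numpy, scipy, OpenCV 4.12 (cv2) and the standard library are available. Lean on these libraries where they do the work, as an engineer would, in place of code of your own. Each camera call takes 0.05 s, during which the arm holds its last target. There are 200 camera calls.

TASK

Check the weight of the small sample jar with the blue cap: stand it on the round pan of the beam balance, let go and see what the beam does. If the pan sinks, the jar is heavy enough: stand it upright in the green tray. If the pan stays up, it is too light: stand it upright in the orange tray. Leave the other jars where they are.

Things in the scene. Friction and masses are not known exactly. Their poses are not given: they have to be found in the camera images.
- jar_blue_mid (a point): Centre (half-way up, 34 mm above its underside) of the jar to weigh: a clear round sample jar with a blue screw cap, the smallest of the jars, loose. Body 44 mm across, cap 41 mm across (its top 16 mm), 68 mm tall overall. z is up along the jar. It weighs between 0.08 and 0.28 kg; which, cannot be seen.
- pan_top (a point): Centre of the upper face of the balance's round steel pan, flat, 96 mm across. z up. The pan stays level, and where on it the load stands makes no difference. Empty, it is at the top, 0.13 m above the worktop; a heavy jar makes it sink 29 mm to its lower stop, a light one leaves it up. It yields if pushed down. The balance is fixed to the worktop.
- balance_beam (a joint): Tilt of the balance beam, rad. 0: pan fully up (empty or light load), 0.12: level, 0.24: pan fully down. It tips at a load of 0.18 kg, with no spring, so it goes all the way one way or the other, within about 2 s of letting go. From the pan the beam runs 120 mm to a pivot with red pointer and white scale (180 mm high), then 120 mm on to a brass counterweight.
- tray_green: Square green tray for heavy jars, 120 x 120 mm, fixed. Origin at the centre of its underside on the worktop, z up, x and y along its sides. Inner floor 4 mm up and 112 mm square, rim 14 mm high.
- tray_orange: Square orange tray for light jars, the same in size and origin as the green one, fixed.
- jar_white_mid (a point): Centre (half-way up) of the clear sample jar with a white screw cap, a bystander, 48 mm across, 72 mm tall, loose.
- jar_red_mid (a point): Centre (half-way up) of the clear sample jar with a red screw cap, a bystander, 62 mm across, 98 mm tall, loose.

How it is judged:
By the outcome, as a careful person would: the job done as asked, in the order asked, and still so for the second after the job is handed in, with the robot touching nothing.
It also fails if it takes over 48 s, if anything falls off the work surface, if the arm or the gripper's body presses on something with over 40 N, if the wrist force passes 120 N, or if a joint passes its speed limit or range.

## Working session

There is one attempt and no reset: what is moved stays moved. The work goes in short steps, Python scripts to look and compute and a shell command to move; the robot and the scene stay as the last step left them, time stands still between calls to the robot, and variables do not carry over. Pictures are saved under pics/ and viewed, at most 10 in all, crops included, and the job is handed in when it is done.

```bash
mkdir -p pics
cat > h.py <<'E'
import numpy as np, cv2
from cell import manip
def look(cam,fn=None):
    im,d=manip.camera(cam)
    if fn: cv2.imwrite('pics/'+fn,im[:,:,::-1])
    return im,d
def cloud(cam,d,mask):
    c=manip.calibration(cam);K=np.array(c['intrinsics'],float);T=np.array(c['pose'])
    v,u=np.nonzero(mask&(d>0)); z=d[v,u].astype(float)
    # radial model x_d = x(1+k1 r^2)
    x,y=cv2.undistortPoints(np.stack([u,v],1).astype(float)[:,None],K,np.array([c['k1'],0,0,0.]))[:,0].T
    P=np.stack([x*z,-y*z,-z,np.ones_like(z)])
    return (T@P)[:3].T
NAMES=['jar_blue_mid','pan_top','balance_beam','tray_green','tray_orange','jar_white_mid','jar_red_mid']
E
python3 - <<'E'
from h import *
np.set_printoptions(precision=1,suppress=True)
s=manip.read_state();print(s['clock'],s['eef_pos'],s['eef_rot'],s['finger_gap'])
ims=[]
for cam in ['scene','top']:
    im,d=look(cam);ims.append(im)
    print(cam,np.array(manip.calibration(cam)['pose'])[:3,3])
    for n in NAMES:
        for r in manip.cut_out(n,cam)[:2]:
            m=r['mask'];P=cloud(cam,d,m)
            if len(P): print(n,round(r['score'],2),np.round(r['position']),m.sum(),'med',np.median(P,0),'p2',np.percentile(P,2,0),'p98',np.percentile(P,98,0))
cv2.imwrite('pics/a.png',cv2.resize(np.hstack(ims)[:,:,::-1],(800,300),interpolation=cv2.INTER_AREA))
cv2.imwrite('pics/top.png',ims[1][:,:,::-1])
E
```

```text
0.0 [207.  509.5 404.1] [-3.1 -0.   2.8] 94.03677273757464
scene [ 107.9 -398.6  836.4]
jar_blue_mid 0.91 [190. 151.] 454 med [536.7 378.2  45.2] p2 [520.1 368.3  -0.3] p98 [588.1 469.4  69.3]
jar_blue_mid 0.55 [243. 271.] 2932 med [429.9  37.6   4.6] p2 [371.7 -21.7   1.1] p98 [489.3  96.4  15.2]
pan_top 0.56 [274. 155.] 1029 med [624.6 168.7 129.2] p2 [583.1 127.   67.4] p98 [669.4 213.5 132. ]
balance_beam 0.64 [282. 175.] 2110 med [609.3 133.1 100.4] p2 [567.5 -81.3   1.2] p98 [672.4 214.7 131.8]
tray_green 0.69 [242. 271.] 3040 med [429.8  38.1   4.6] p2 [371.4 -21.8   0. ] p98 [490.5  97.3  15.2]
tray_green 0.46 [280. 167.] 1865 med [608.2 136.5 126.3] p2 [567.3 -81.3  62.5] p98 [666.2 209.9 131.8]
tray_orange 0.73 [306. 318.] 3788 med [ 441.8 -128.1    4.8] p2 [ 383.5 -185.4    1.2] p98 [500.6 -68.6  15.6]
jar_white_mid 0.61 [165. 182.] 627 med [426.9 332.6  48.8] p2 [409.1 322.5  -0.2] p98 [463.6 393.8  74.4]
top [ 430.6  156.  1123.3]
jar_blue_mid 0.74 [174. 183.] 252 med [538.5 385.5  65.9] p2 [520.9 368.8  14. ] p98 [558.1 408.5  70.7]
pan_top 0.88 [250. 150.] 1082 med [626.6 172.6 128.6] p2 [583.9 129.2 125. ] p98 [669.9 215.2 132.2]
balance_beam 0.74 [260. 157.] 1634 med [612.3 153.8 127.4] p2 [570.1 -73.4  19.9] p98 [668.7 214.1 131.9]
tray_green 0.57 [294. 228.] 1741 med [431.8  41.1   3.8] p2 [375.  -15.7  -0.9] p98 [488.5  96.9  14.4]
tray_orange 0.69 [353. 224.] 1834 med [ 441.  -124.5    3.6] p2 [ 383.7 -181.6   -1.4] p98 [499.2 -64.5  15.3]
jar_white_mid 0.65 [188. 223.] 281 med [431.8 340.5  70.7] p2 [411.5 323.5   5.6] p98 [452.9 364.1  75.3]
jar_white_mid 0.23 [235. 224.] 427 med [429.5 212.8  96.4] p2 [403.  185.3  52.7] p98 [457.4 239.5 100.7]
jar_red_mid 0.71 [235. 223.] 428 med [429.2 211.5  96.4] p2 [402.7 185.2  49.6] p98 [455.6 239.3 100.7]
```

View pics/a.png

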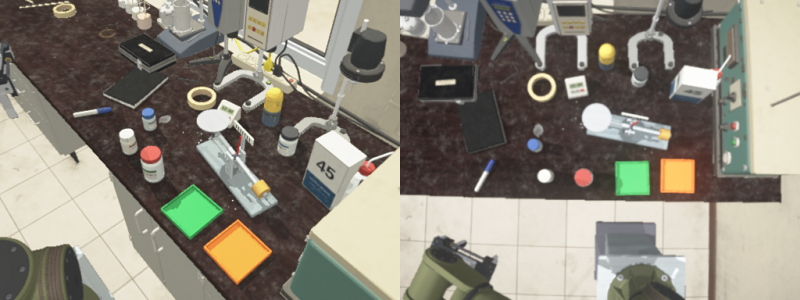

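Run:
```python
from h import *
np.set_printoptions(precision=1,suppress=True)
o=[]
for cam,(a,b,c,e) in {'scene':(130,350,90,290),'top':(130,350,90,290)}.items():
    im,d=look(cam); o.append(cv2.resize(im[c:e,a:b],(396,360),interpolation=cv2.INTER_CUBIC))
    for n,lo in (('jar_blue_mid',64),('pan_top',124),('jar_white_mid',66),('jar_red_mid',90)):
        r=manip.cut_out(n,cam)
        if not r: continue
        P=cloud(cam,d,r[0]['mask']);P=P[P[:,2]>lo]
        if len(P)<5: continue
        cc,rr=cv2.minEnclosingCircle(P[:,:2].astype(np.float32))
        print(cam,n,len(P),P.mean(0),np.array(cc),rr,np.percentile(P,2,0),np.percentile(P,98,0))
    if cam=='top':
        P=cloud(cam,d,np.ones(d.shape,bool)); 
        for nm,q in (('near jar',P[(abs(P[:,0]-570)<30)&(abs(P[:,1]-380)<60)&(P[:,2]>4)]),('pivot',P[(abs(P[:,0]-600)<60)&(abs(P[:,1]-40)<150)&(P[:,2]>134)])):
            if len(q):print(nm,len(q),q.min(0),q.max(0),q.mean(0))
cv2.imwrite('pics/b.png',np.hstack(o)[:,:,::-1])
```

```text
scene jar_blue_mid 139 [540.6 389.2  67.1] [540.  390.6] 21.499679565429688 [522.7 371.6  64.6] [558.4 407.9  69.6]
scene pan_top 958 [625.1 168.9 129.3] [626.8 169.7] 49.3870735168457 [583.9 126.8 126.6] [668.2 213.9 132.2]
scene jar_white_mid 208 [431.4 344.7  71.5] [431.9 347.6] 23.525440216064453 [411.7 326.4  67.3] [451.8 365.7  74.6]
scene jar_red_mid 443 [428.5 209.2  96.8] [428.6 212.5] 30.265762329101562 [403.1 184.4  90.9] [454.7 237.1 100. ]
top jar_blue_mid 142 [540.3 389.7  67.1] [540.1 389.8] 18.998973846435547 [522.4 372.7  64.6] [557.6 406.1  70.1]
top pan_top 1071 [626.5 172.9 128.7] [627.3 172.6] 48.17152786254883 [583.5 130.1 125. ] [669.4 215.9 132.5]
top jar_white_mid 206 [431.8 346.4  71.8] [431.7 346.1] 21.772247314453125 [412.7 327.3  67.6] [452.5 365.3  75.6]
top jar_red_mid 375 [430.  214.1  96.9] [430.  214.2] 28.554180145263672 [404.2 189.5  92.6] [455.1 239.3 100.5]
near jar 133 [540.1 321.8   4. ] [597.8 431.9  70.6] [550.7 387.   55.3]
pivot 133 [605.9  10.1 135.4] [634.2  93.8 181.7] [623.2  51.3 169.3]
```

View pics/b.png

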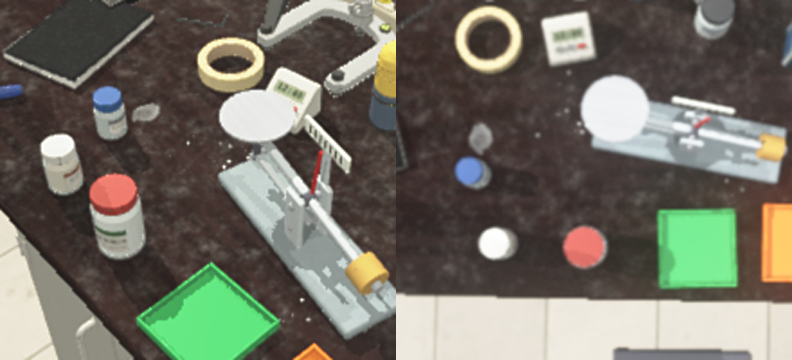

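Blue jar stands at about (540,390), cap in both views where the network put it (top crop col 470, row 172); pan at about (627,171), clear of neighbours except scale/pivot on its −y side. I'll check tall clutter in the work area, then go.

Run:
```python
from h import *
np.set_printoptions(precision=0,suppress=True,linewidth=150)
print(manip.read_state()['eef_rot'])
for cam in('top','scene'):
    im,d=look(cam);P=cloud(cam,d,np.ones(d.shape,bool))
    H,_,_=np.histogram2d([],[],bins=1);xs=np.arange(350,850,50);ys=np.arange(500,-350,-50)
    print(cam,'cols y',ys)
    for x in xs: print(x,np.array([P[(P[:,0]>=x)&(P[:,0]<x+50)&(P[:,1]>=y)&(P[:,1]<y+50)][:,2].max(initial=-1) for y in ys]))
```

```text
[-3. -0.  3.]
top cols y [ 500  450  400  350  300  250  200  150  100   50    0  -50 -100 -150 -200 -250 -300]
350 [ 6.  5.  6.  5.  6.  6. 76.  5.  6. 18. 18. 17. 15. 17. 18.  5.  5.]
400 [  5.   6.   5.  76.  76.   4. 102. 102.   6.  15.   9.  16.  17.   8.  16.   6. 290.]
450 [ 19.   6.   5.  73.  74.   5. 100.  98.  16.  19.  16.  16.  17.  18.  16.   6. 292.]
500 [ 18.   4.  71.  71.   5.   5.   5.   5.   5.   6.   6.  22.  25.  16.  15.   5. 291.]
550 [ 19.   5.  68.  70.   4.   6. 134. 133. 131. 105. 104.  93.  94.   5.   4. 113. 291.]
600 [ 17.   6.   6.   5.   4.   6. 135. 134. 135. 182. 181.  82.  82.   7.   7. 115. 292.]
650 [ 15.   5.   4.   6.   5.   6. 131. 134. 131.  22.   5.   5.   5.   5.   5. 197. 291.]
700 [  5.   6.  29.  29.  27.  38.  33.   5.   5.   4.   6.   5. 188. 188. 190. 187. 292.]
750 [  8.   6.  30.  28.  30.  53.  54.   6.   4.   5.  88.  85. 184. 190. 188. 191. 292.]
800 [  6.   8.  28.  44.   6. 382. 390. 134. 135.  31.  86.  83.  42.  40.  -1. 195. 291.]
scene cols y [ 500  450  400  350  300  250  200  150  100   50    0  -50 -100 -150 -200 -250 -
[... 197 characters left out ...]
4.   4. 100.  99.  14.  17.  16.  18.  19.  18.  17.   7. 291.]
500 [ 18.   4.  70.  71.   4.   4.   4.   4.   5.   4.   5.  24.  23.  17.  16.   5. 292.]
550 [ 17.   4.  69.  70.   4.   5. 131. 132. 134. 106. 104.  89.  93.   5.   5.   5. 291.]
600 [ 16.   4.   4.   4.   4.   4. 132. 133. 134. 180. 180.  87.  88.  18.   4.   5. 292.]
650 [ 19.   3.   5.   4.   5.   3. 131. 133. 132.   4.   5.   6.   5.   5.   5. 198. 292.]
700 [  3.   4.  29.  29.  28.  40.  33.   4.   4.   4.   5.   5. 185. 188. 188. 188. 291.]
750 [  6.   4.  28.  29.  27.  54.  54.   4.   4.   6.  86.  85.   5. 189. 189. 190.  -1.]
800 [  4.   9.  27.  44.   4. 382. 379. 133. 139.   4.  86.  84.   3.  -1.  -1. 197. 215.]
```

```bash
python3 -m creep '{"slide":[[4.1,-1.5,0],[4.1,-1.5,0],[4.1,-1.5,0],[4.1,-1.5,0],[4.1,-1.5,0],[4.1,-1.5,0],[4.1,-1.5,0],[4.1,-1.5,0]],"turn":[-0.15,-0.15,-0.15,-0.15,-0.15,-0.15,-0.15,-0.15],"claw":[1,1,1,1,1,1,1,1]}' 15; python3 -c "
from cell import manip
s=manip.read_state();print(s['joints'],s['eef_pos'],s['eef_rot'],s['wrist_force'])"
```

```text
clock: 2.4
eef_pos: [536.3, 388.9, 404.6]
eef_rot: [3.142, -0.0, 1.551]
wrist_force: [-0.0, 1.1, -0.4]
finger_gap: 94.0
finger_force: 0.0
[5.72202820e-01 5.57732770e-01 1.15785444e+00 4.81808926e-05
 1.42596425e+00 5.92146850e-01] [536.25312847 388.92900375 404.64077947] [ 3.14158508e+00 -6.25527152e-05  1.55084534e+00] [-0.02245623  1.09771868 -0.39498068]
```

```bash
python3 -m creep '{"slide":[[0.4,0.1,-4],[0,0,-4],[0,0,-4],[0,0,-3],[0,0,-2.5],[0,0,-1.5],[0,0,0],[0,0,0]],"turn":[0,0,0,0,0,0,0,0],"claw":[1,1,1,1,1,1,1,1]}' 15
python3 - <<'E'
from h import *
o=[]
for cam in('top','scene'):
    im,d=look(cam);r=manip.cut_out('jar_blue_mid',cam);print([(x['score'],x['position']) for x in r[:2]])
    o.append(cv2.resize(im[110:230,110:230],(396,396)))
cv2.imwrite('pics/c.png',np.hstack(o)[:,:,::-1])
E
```

```text
clock: 3.4
eef_pos: [539.2, 390.7, 215.8]
eef_rot: [3.14, -0.001, 1.556]
wrist_force: [-0.6, -0.7, 0.5]
finger_gap: 93.8
finger_force: 0.0
[(0.35, [295.5, 229.4])]
[]
```

View pics/c.png

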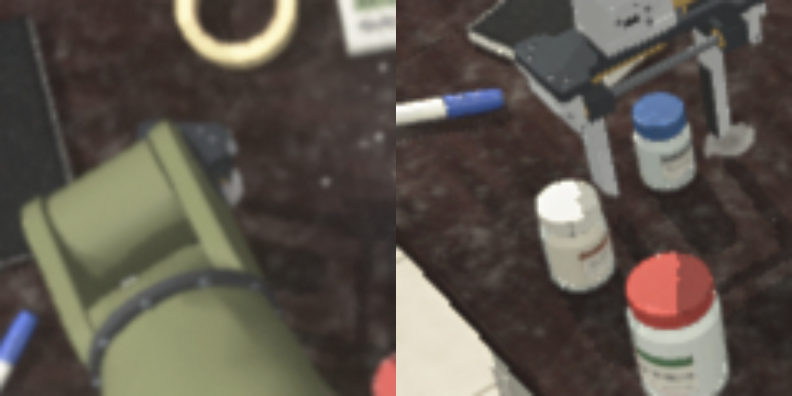

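The fingers straddle the jar (scene crop: jar at 662,140, fingers at 605,150 and 715,100), white jar is clear. Close.

```bash
python3 -m creep '{"slide":[[0,0,0],[0,0,0],[0,0,0],[0,0,0],[0,0,0],[0,0,0],[0,0,0],[0,0,0]],"turn":[0,0,0,0,0,0,0,0],"claw":[0.3,0.3,0.3,0.3,0.3,0.3,0.3,0.3]}' 15
```

```text
clock: 4.6
eef_pos: [539.0, 390.5, 214.7]
eef_rot: [3.142, 0.0, 1.556]
wrist_force: [0.2, -0.3, 0.1]
finger_gap: 42.4
finger_force: 15.0
```

```bash
python3 -m creep '{"slide":[[0,0,1],[0,0,2],[0,0,3],[0,0,3],[0,0,3],[0,0,3],[0,0,2],[0,0,0]],"turn":[0,0,0,0,0,0,0,0],"claw":[0.3,0.3,0.3,0.3,0.3,0.3,0.3,0.3]}' 15
python3 -m creep '{"slide":[[1,-2,0],[1.5,-3.5,0],[1.5,-4,0],[1.5,-4,0],[1.5,-4,0],[1,-2.5,0],[0.8,-2,0],[0,0,0]],"turn":[0,0,0,0,0,0,0,0],"claw":[0.3,0.3,0.3,0.3,0.3,0.3,0.3,0.3]}' 15
python3 - <<'E'
from h import *
im,d=look('scene','d0.png')
cv2.imwrite('pics/d.png',cv2.resize(im[70:230,170:370],(750,600))[:,:,::-1])
print(manip.read_state()['joints'])
E
```

```text
clock: 5.6
eef_pos: [538.8, 390.5, 387.5]
eef_rot: [3.138, -0.002, 1.556]
wrist_force: [0.2, 0.7, -2.4]
finger_gap: 42.7
finger_force: 14.9
clock: 6.6
eef_pos: [627.4, 168.9, 384.1]
eef_rot: [-3.141, 0.0, 1.554]
wrist_force: [0.3, 0.9, -2.2]
finger_gap: 42.3
finger_force: 14.9
[2.08436988e-01 5.40794018e-01 1.23065826e+00 1.52442152e-04
 1.37094749e+00 2.24271902e-01]
```

View pics/d.png

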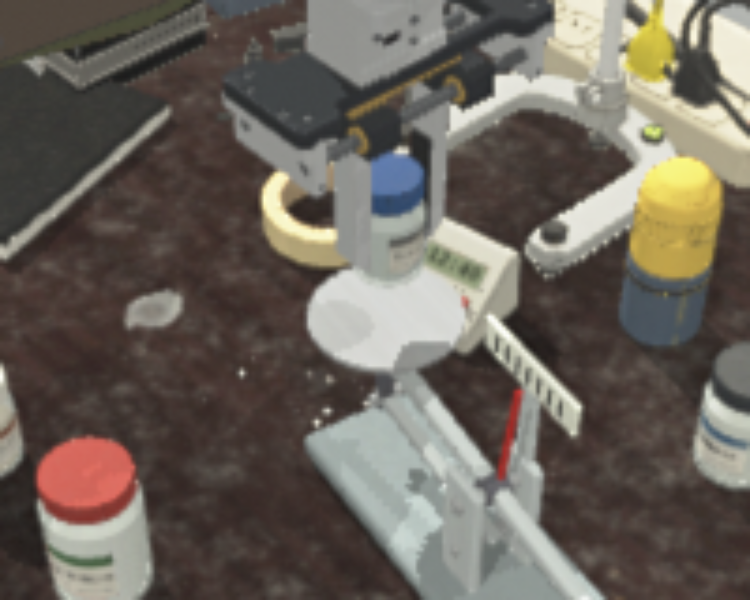

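Jar is held upright over the pan (jar 400,215; pan 390,320). Lower it and let go.

```bash
python3 -m creep '{"slide":[[0,0.2,-1],[0,0,-1],[0,0,-0.8],[0,0,-0.6],[0,0,-0.4],[0,0,0],[0,0,0],[0,0,0]],"turn":[0,0,0,0,0,0,0,0],"claw":[0.3,0.3,0.3,0.3,0.3,0.3,0.3,0.3]}' 15
```

```text
clock: 7.65
eef_pos: [627.0, 172.5, 347.0]
eef_rot: [3.141, -0.0, 1.556]
wrist_force: [-0.6, 0.5, -2.3]
finger_gap: 42.4
finger_force: 14.9
```

```bash
python3 -m creep '{"slide":[[0,0,-0.2],[0,0,0],[0,0,0],[0,0,0],[0,0,0],[0,0,0],[0,0,0],[0,0,0]],"turn":[0,0,0,0,0,0,0,0],"claw":[0.3,0.3,0.3,0.6,0.6,0.7,0.7,0.7]}' 15
python3 -m creep '{"slide":[[0,0,1],[0,0,2],[0,0,4],[0,0,4],[0,0,2],[0,0,0],[0,0,0],[0,0,0]],"turn":[0,0,0,0,0,0,0,0],"claw":[1,1,1,1,1,1,1,1]}' 15
python3 -m creep '{"slide":[[0,0,0],[0,0,0],[0,0,0],[0,0,0],[0,0,0],[0,0,0],[0,0,0],[0,0,0]],"turn":[0,0,0,0,0,0,0,0],"claw":[1,1,1,1,1,1,1,1]}' 15
python3 -m creep '{"slide":[[0,0,0],[0,0,0],[0,0,0],[0,0,0],[0,0,0],[0,0,0],[0,0,0],[0,0,0]],"turn":[0,0,0,0,0,0,0,0],"claw":[1,1,1,1,1,1,1,1]}' 15
python3 - <<'E'
from h import *
np.set_printoptions(precision=1,suppress=True)
im,d=look('scene')
cv2.imwrite('pics/e.png',cv2.resize(im[70:230,170:370],(750,600))[:,:,::-1])
for n in('jar_blue_mid','pan_top','balance_beam'):
    for r in manip.cut_out(n,'scene')[:1]:
        P=cloud('scene',d,r['mask']);print(n,r['score'],r['position'],np.median(P,0),np.percentile(P,[2,98],0))
        if n[0]=='j':
            Q=P[P[:,2]>np.percentile(P[:,2],98)-4];print(len(Q),cv2.minEnclosingCircle(Q[:,:2].astype(np.float32)))
E
```

```text
clock: 8.65
eef_pos: [627.0, 172.6, 344.7]
eef_rot: [3.142, -0.0, 1.556]
wrist_force: [0.4, -0.1, -0.2]
finger_gap: 65.9
finger_force: 0.0
clock: 9.65
eef_pos: [627.1, 172.6, 473.5]
eef_rot: [-3.14, 0.0, 1.556]
wrist_force: [0.2, -0.7, -0.7]
finger_gap: 94.2
finger_force: 0.0
clock: 10.65
eef_pos: [627.0, 172.6, 474.7]
eef_rot: [3.142, -0.0, 1.556]
wrist_force: [0.0, -0.2, 0.3]
finger_gap: 93.9
finger_force: 0.0
clock: 11.65
eef_pos: [627.0, 172.6, 474.7]
eef_rot: [3.142, -0.0, 1.556]
wrist_force: [-0.5, 0.4, -0.4]
finger_gap: 94.1
finger_force: 0.0
jar_blue_mid 0.94 [270.0, 143.0] [616.6 162.6 174.6] [[604.6 151.7 133.7]
 [640.6 187.6 198.2]]
167 ((625.3641357421875, 173.57081604003906), 20.70186424255371)
pan_top 0.75 [275.9, 157.3] [616.5 155.6 129.1] [[582.  125.4  65.6]
 [670.8 211.9 132. ]]
balance_beam 0.64 [288.6, 189.2] [601.5  94.2  94.1] [[566.6 -81.8  63.2]
 [668.  208.6 131.5]]
```

View pics/e.png

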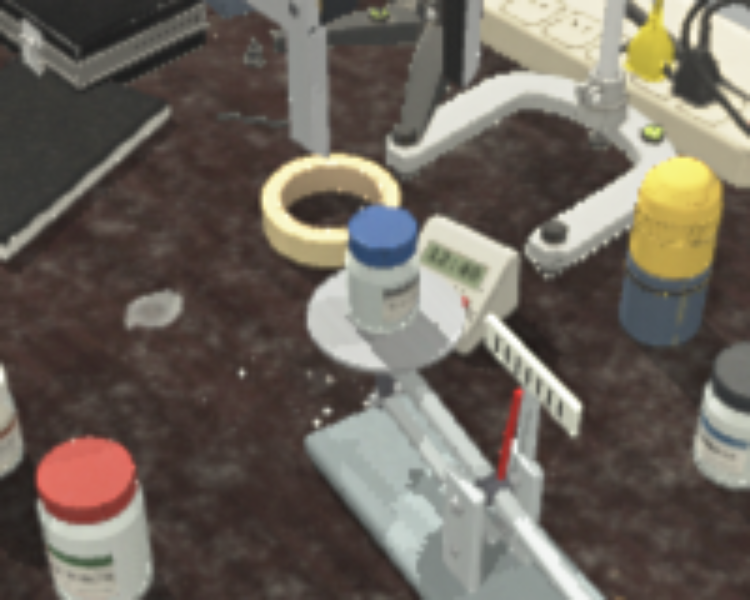

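The jar stands upright on the pan (385,265) and the pan is up with the pointer unmoved at (510,430). But the wrist read about 2.3 N while carrying it, which hints at more than 0.18 kg, so I'll wait and look again.

```bash
for i in 1 2; do python3 -m creep '{"slide":[[0,0,0],[0,0,0],[0,0,0],[0,0,0],[0,0,0],[0,0,0],[0,0,0],[0,0,0]],"turn":[0,0,0,0,0,0,0,0],"claw":[1,1,1,1,1,1,1,1]}' 15|grep -E "clock|wrist"; done
python3 - <<'E'
from h import *
np.set_printoptions(precision=1,suppress=True)
for cam in('scene','top'):
    im,d=look(cam)
    if cam=='scene': cv2.imwrite('pics/f.png',cv2.resize(im[100:230,220:370],(600,520))[:,:,::-1])
    for n in('jar_blue_mid','pan_top'):
        for r in manip.cut_out(n,cam)[:1]:
            P=cloud(cam,d,r['mask']);print(cam,n,r['score'],r['position'],np.median(P,0),np.percentile(P,[2,98],0))
E
```

```text
clock: 12.85
wrist_force: [0.1, -0.1, 0.1]
clock: 13.85
wrist_force: [0.9, -0.2, 0.4]
scene jar_blue_mid 0.66 [268.3, 141.0] [615.4 162.2 174.9] [[604.5 151.4 134.2]
 [639.9 185.6 198.4]]
scene pan_top 0.73 [275.5, 158.9] [615.8 158.1 129.1] [[582.  125.9  64.6]
 [670.2 213.5 131.7]]
```

View pics/f.png

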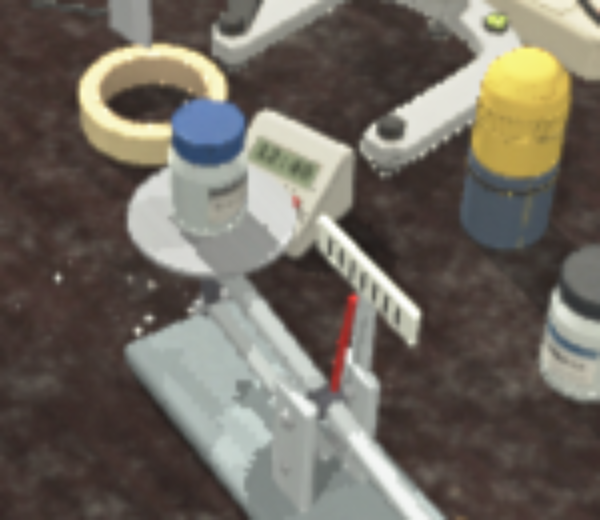

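The pan still shows up after 5 s, which conflicts with the roughly 0.23 kg the wrist felt. That needs a cheap cross-check before I commit, so I'll regrip, lift slightly and read the wrist several times at rest.

```bash
python3 -m creep '{"slide":[[0,0,-2],[0,0,-4],[0,0,-4],[0,0,-2],[0,0,-1],[0,0,0],[0,0,0],[0,0,0]],"turn":[0,0,0,0,0,0,0,0],"claw":[1,1,1,1,1,1,0.3,0.3]}' 15
python3 -m creep '{"slide":[[0,0,0],[0,0,0],[0,0,0],[0,0,0],[0,0,0],[0,0,0.5],[0,0,1],[0,0,0.5]],"turn":[0,0,0,0,0,0,0,0],"claw":[0.3,0.3,0.3,0.3,0.3,0.3,0.3,0.3]}' 15
for i in 1 2 3 4; do python3 -m creep '{"slide":[[0,0,0],[0,0,0]],"turn":[0,0],"claw":[0.3,0.3]}' 15|grep -E "clock|wrist|gap|pos"; done
```

```text
clock: 15.15
eef_pos: [627.0, 172.6, 345.6]
eef_rot: [3.14, -0.0, 1.556]
wrist_force: [-0.1, 1.1, -0.3]
finger_gap: 77.2
finger_force: 0.0
clock: 16.15
eef_pos: [627.0, 172.6, 365.8]
eef_rot: [3.14, -0.0, 1.556]
wrist_force: [0.7, -0.4, -2.1]
finger_gap: 42.5
finger_force: 14.9
clock: 16.4
eef_pos: [626.9, 172.6, 364.4]
wrist_force: [0.3, 0.6, -1.9]
finger_gap: 42.6
clock: 16.65
eef_pos: [627.0, 172.6, 364.5]
wrist_force: [0.4, -0.0, -2.0]
finger_gap: 42.3
clock: 16.9
eef_pos: [627.0, 172.6, 364.6]
wrist_force: [-0.1, 0.9, -2.6]
finger_gap: 42.4
clock: 17.15
eef_pos: [627.0, 172.5, 364.7]
wrist_force: [1.1, -0.1, -1.1]
finger_gap: 42.2
```

```bash
for i in $(seq 24); do python3 -m creep '{"slide":[[0,0,0]],"turn":[0],"claw":[0.3]}' 15|grep -E "wrist"; done | tee w.txt | awk -F'[],]' '{s+=$3;q+=$3*$3}END{print s/NR,sqrt(q/NR-s*s/NR/NR),NR}'; cat w.txt|head -3
```

```text
-1.6 0.473462 24
wrist_force: [-0.3, -0.3, -1.6]
wrist_force: [0.4, -0.2, -1.1]
wrist_force: [-0.6, 0.7, -1.6]
```

Over 24 samples at rest the mean is 1.6 N (about 0.165 kg), so the early readings were mostly noise and agree with the beam: too light. It goes to the orange tray, lifted over the 180 mm pivot on the way.

```bash
python3 -m creep '{"slide":[[0,0,2],[0,0,3],[0,0,3],[-1.5,-3,0],[-2,-3.5,0],[-3,-4.5,0],[-3,-4.5,0],[-3,-4.5,0]],"turn":[0,0,0,0,0,0,0,0],"claw":[0.3,0.3,0.3,0.3,0.3,0.3,0.3,0.3]}' 15
python3 -m creep '{"slide":[[-3,-4.5,0],[-2,-3,0],[-1,-2.2,0],[0,0,-4],[0,0,-4],[0,0,-3],[0,0,0],[0,0,0]],"turn":[0,0,0,0,0,0,0,0],"claw":[0.3,0.3,0.3,0.3,0.3,0.3,0.3,0.3]}' 15
python3 - <<'E'
from h import *
im,d=look('scene')
cv2.imwrite('pics/g.png',cv2.resize(im[190:384,180:440],(780,582))[:,:,::-1])
E
```

```text
clock: 21.15
eef_pos: [500.7, -28.6, 444.8]
eef_rot: [3.141, 0.0, 1.556]
wrist_force: [0.8, -2.3, -1.8]
finger_gap: 42.6
finger_force: 15.0
clock: 22.15
eef_pos: [442.3, -124.5, 336.0]
eef_rot: [3.14, 0.001, 1.556]
wrist_force: [0.5, 0.3, -1.2]
finger_gap: 42.5
finger_force: 14.9
```

View pics/g.png

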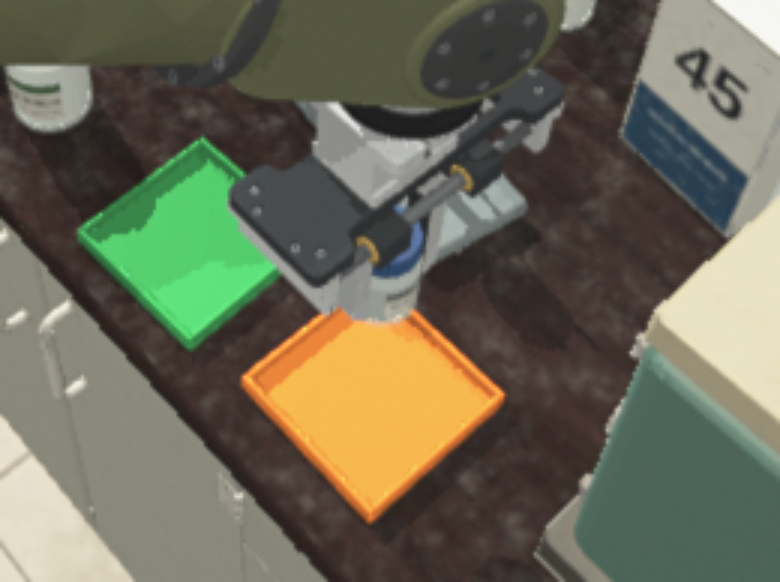

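Jar is held upright over the orange tray (390,270 above tray centre). Lower and release.

```bash
python3 -m creep '{"slide":[[0,0,-3],[0,0,-3],[0,0,-2],[0,0,-1.5],[0,0,-1],[0,0,-0.6],[0,0,-0.4],[0,0,0]],"turn":[0,0,0,0,0,0,0,0],"claw":[0.3,0.3,0.3,0.3,0.3,0.3,0.3,0.3]}' 15
python3 -m creep '{"slide":[[0,0,0],[0,0,0]],"turn":[0,0],"claw":[0.3,0.3]}' 15
```

```text
clock: 23.2
eef_pos: [442.0, -124.5, 219.7]
eef_rot: [3.142, 0.0, 1.556]
wrist_force: [-0.5, -0.2, -2.4]
finger_gap: 42.5
finger_force: 14.9
clock: 23.45
eef_pos: [442.0, -124.5, 219.9]
eef_rot: [3.141, 0.0, 1.556]
wrist_force: [0.0, 0.2, -1.5]
finger_gap: 42.4
finger_force: 14.9
```

```bash
python3 -m creep '{"slide":[[0,0,-0.1],[0,0,0],[0,0,0],[0,0,0],[0,0,0],[0,0,0],[0,0,0],[0,0,0]],"turn":[0,0,0,0,0,0,0,0],"claw":[0.3,0.3,0.55,0.55,0.65,0.65,0.65,0.65]}' 15
python3 -m creep '{"slide":[[0,0,1],[0,0,3],[0,0,5],[0,0,5],[0,0,4],[0,0,2],[0,0,0],[0,0,0]],"turn":[0,0,0,0,0,0,0,0],"claw":[0.7,0.7,0.7,0.7,0.7,0.7,0.7,0.7]}' 15
python3 - <<'E'
from h import *
np.set_printoptions(precision=1,suppress=True)
im,d=look('scene')
cv2.imwrite('pics/k.png',cv2.resize(im[100:384,110:410],(634,600))[:,:,::-1])
for n in('jar_blue_mid','pan_top'):
    for r in manip.cut_out(n,'scene')[:1]:
        P=cloud('scene',d,r['mask']);print(n,r['score'],r['position'],np.median(P,0),np.percentile(P,[2,98],0))
E
```

```text
clock: 24.45
eef_pos: [442.0, -124.4, 218.6]
eef_rot: [-3.142, -0.0, 1.556]
wrist_force: [0.7, -0.8, -0.4]
finger_gap: 61.2
finger_force: 0.0
clock: 25.45
eef_pos: [441.8, -124.4, 417.8]
eef_rot: [-3.141, -0.0, 1.556]
wrist_force: [0.6, -0.2, -0.4]
finger_gap: 65.9
finger_force: 0.0
jar_blue_mid 0.75 [303.2, 310.5] [ 433.5 -130.1   64.9] [[ 420.3 -145.2    7.2]
 [ 458.9 -106.1   73.8]]
```

View pics/k.png

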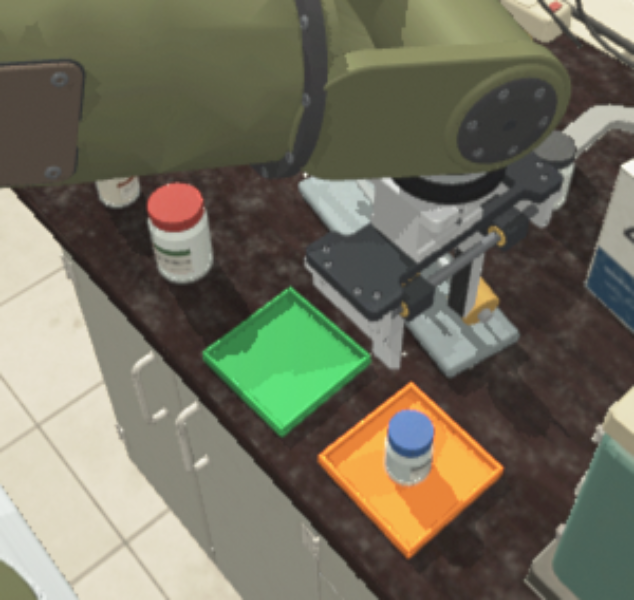

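The jar stands upright in the orange tray (410,445), the gripper is well clear, and the red jar and the visible part of the white one are in place.

```bash
python3 -c "
from cell import manip
print(manip.sign_off())"
```

```text
the job is handed in; nothing more can be done
None
```

The pan stayed up for 5 s with the blue-capped jar on it, so the jar is too light; it now stands upright in the orange tray, and the job is handed in (wrist readings put it at about 0.165–0.175 kg, just under the 0.18 kg tipping load, so it was close).

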